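# Stir the dyed hair beads and show the test stick at the mirror

## Robot

A 6-joint arm with a two-finger parallel gripper is mounted at the origin on the work surface. World frame = base frame: x ahead of the robot, y to its left, z up, the work surface at z = 0. Lengths are in m, angles in degrees, forces in N, time in s.
With the tool pointing down it reaches from about 0.375 to 0.75 m from the base axis. Payload 9 kg.
Tool frame: the origin (TCP) lies at the very end of the fingers, on their centre line; the grasp point (between the pads) lies 19 mm behind it; z points along the fingers, y is the line along which they close (so a half turn about z gives the same grasp; the last joint's range is limited). The gripper opens to 85 mm and grips with 20 to 120 N. Pads are 22 mm wide; open, the fingers measure 114 mm over their backs; the gripper's body (76 mm by 85 mm) begins 54 mm behind the grasp point. The pads swing forward as they close: fully open they stand 13 mm farther back than shut.
Start: joints at [-79.166, 5.964, 5.575, 89.605, 0, 77.527], TCP at [0.237, -0.551, 0.196] pointing down, gripper open.
Joint ranges: [-171.21, 171.21], [-48.23, 106.86], [-62.78, 66.21], [-105.2, 120.99], [-86.42, 89.51], [-180, 180]. Speed limits (degrees/s): [127.2, 127.2, 147.25, 180, 180, 180].

## Interface

Orientations are given as a 3x3 rotation matrix whose columns are the frame's x, y, z axes.
In Python, from station import arm, jaws, solver, imaging, monitor gives the robot as it stands. Calls block until the motion is done:
- arm.reach(position, orientation): joint-space move of the TCP to a pose.
- arm.line_to(position, rotation=None, v=0.15): straight line of the TCP; rotation=None keeps the orientation; v is the mean speed in m/s.
- arm.move_joints(angles): joint-space move.
- jaws.ungrasp() and jaws.grab(): open the fingers fully, or close them until they stop; the grip force is fixed at half the most.
- arm.wait(seconds).
- solver.inverse_kinematics(position, orientation): joint angles nearest the present ones, or None.
- imaging.get_image(name): name is "scene" or "side" or "wrist"; returns a dict with "frame" (400x640x3 uint8, red, green, blue), "intrinsics" (3x3 intrinsics, pixels), "k1" (the pictures are not rectified: a ray, as slopes to the right and down, at radius r is drawn at 1 + k1 r^2 times it, then the intrinsics apply), "cam_to_world" (4x4, takes a point from camera to world coordinates). Camera axes: x right, y up, looking along -z (the intrinsics and any distortion apply to the point x, -y, -z); pixel columns grow to the right and rows downward; lengths in m; the calibration is good to about 2 mm. A picture is of the moment at which its call begins. There is no depth.
A pose or a line that the arm cannot do raises arm.PlanningError and nothing moves.
- arm.job_done(): hands the job in; it is judged then, once.
Readings, each from a call of its own:
- monitor.current_time_s(): time.
- monitor.current_joint_pos(): joint angles.
- monitor.current_qvel(): joint speeds.
- monitor.current_joint_torque(): joint torques, N m.
- monitor.current_position(): TCP position.
- monitor.current_orientation(): TCP orientation.
- monitor.current_ft_force(): force on the tool from outside, world axes, zero at the start.
- monitor.current_ft_torque(): the same for the moment, N m.
- monitor.current_width(): finger opening in m.
- monitor.current_finger_force(): force on a finger pad.
Only numpy, scipy, OpenCV 4.12 (cv2) and the standard library are available. Lean on these libraries where they do the work, as an engineer would, in place of code of your own. Each camera call takes 0.05 s, during which the arm holds its last target. There are 200 camera calls.

## Task

The wooden hair beads have just been dyed: take the white-bladed test stick out of its stand and, with its blade down among the beads, stir them anticlockwise (seen from above) round the bowl, three full turns, to see whether any colour rubs off. Then lift the stick out and finish holding it still and upright in the air in front of the round mirror, the middle of its blade level with the mirror's centre and 10 cm from the glass, one flat side of the blade squarely facing the glass; do not put it down or let it go. Spill no bead, and leave the mirror and the other things where they are.

Things in the scene. Friction and masses are not known exactly. Their poses are not given: they have to be found in the camera images.
- stick: test stick standing upright in its stand, 170 mm long: white plastic blade 5 x 22 x 55 mm at the bottom, then a bamboo handle 12 x 16 mm from 55 mm up to 170 mm, with a purple band 160 mm up; 35 g. Origin: centre of the blade's bottom end. z runs up the stick, x is square to the blade's flat faces (blade 5 mm thick, handle 12 mm thick along x), y is across its width (22 mm, handle 16 mm). Both flat faces are alike.
- stick_blade (a point): point in the middle of the blade, 25 mm above the stick's bottom end
- stick_grip (a point): point on the handle, 145 mm above the stick's bottom end, good for gripping across the 12 mm thickness (along the stick's x) from above
- stand: terracotta stand, fixed, 56 x 66 mm, 75 mm tall, with a slot 16 x 27 mm (x, y) from its top down to a floor 8 mm above the ledge; the stick stands loosely in the slot and leans by up to 3 degrees. Origin: centre of the underside; z up.
- bowl: white ceramic bowl, fixed by its suction foot, 118 mm across the rim, 45 mm tall, wall 4 mm, flat inside floor 6 mm above the ledge and about 50 mm in radius. Origin: centre of the underside; z up. Six beads stand in a ring about 32 mm from its middle, the middle is free.
- bowl_in (a point): centre of the bowl's inside floor, 6 mm above its underside. A stirring circle of 25 mm radius (22 to 26 mm) about the bowl's middle, with the blade's end 5 to 10 mm above the inside floor, pushes the beads round with a few newtons; narrower circles hardly move them, wider ones wedge them against the wall; the blade needs no turning with the circle.
- mirror: round plastic mirror on a heavy fixed foot 100 mm across (14 mm high) with a steel post behind the disc; origin: centre of the foot's underside; x is horizontal and runs from the room into the glass, so the glass looks along -x; z up. The disc, 140 mm across and 10 mm thick, is upright with its glass face straight above the origin; its centre stands 115 to 165 mm above the ledge (set differently each time; stiff on its post).
- mirror_centre (a point): centre of the mirror's glass; axes as the mirror's
- mirror_view (a point): the point 100 mm straight in front of the centre of the mirror's glass, at the same height; axes as the mirror's. The middle of the blade is to be shown here.
- bead0: one of six chunky purple wooden hair beads, barrel-shaped, 22 mm across, 18 mm tall, 12 g, in the bowl; origin: centre of its underside as it started
- bead1: one of six chunky purple wooden hair beads, barrel-shaped, 22 mm across, 18 mm tall, 12 g, in the bowl; origin: centre of its underside as it started
- bead2: one of six chunky purple wooden hair beads, barrel-shaped, 22 mm across, 18 mm tall, 12 g, in the bowl; origin: centre of its underside as it started
- bead3: one of six chunky purple wooden hair beads, barrel-shaped, 22 mm across, 18 mm tall, 12 g, in the bowl; origin: centre of its underside as it started
- bead4: one of six chunky purple wooden hair beads, barrel-shaped, 22 mm across, 18 mm tall, 12 g, in the bowl; origin: centre of its underside as it started
- bead5: one of six chunky purple wooden hair beads, barrel-shaped, 22 mm across, 18 mm tall, 12 g, in the bowl; origin: centre of its underside as it started
- saucer: blue ceramic saucer, 116 mm across, 16 mm high; bystander, origin: centre of its underside
- hair_clip: purple plastic hair clip lying on the saucer, 56 x 50 x 28 mm; bystander, origin: centre of its underside
- jar: glass jar with a wooden cap, 76 mm across, 85 mm tall; bystander, origin: centre of its underside
- tweezer: steel tweezer lying flat, about 115 x 9 x 4 mm; bystander, origin: centre of its underside
- lotion: green plastic bottle with a white cap, 56 mm across, 150 mm tall; bystander, origin: centre of its underside
- comb: wooden comb lying flat, 140 x 38 x 6 mm; bystander, origin: centre of its underside
Mind the look-alikes: they are no part of the job. What is shaped like the stand but blue is not meant.

How it is judged:
By the outcome, as a careful person would: the job done as asked, in the order asked, and still so for the second after the job is handed in, while the arm keeps its last pose, push and grip.
It also fails if it takes over 64 s, if anything falls off the work surface, if the arm or the gripper's body presses on something with over 40 N, if the wrist force passes 120 N, or if a joint passes its speed limit or range.

## Working session

There is one attempt and no reset: what is moved stays moved. The work goes in short steps, each a Python script; the robot and the scene stay as the last script left them, time stands still between calls to the robot, and variables do not carry over. Pictures are saved under pics/ and viewed, at most 10 in all, crops included, and the job is handed in when it is done.

```bash
ls; mkdir -p pics; python3 - <<'E'
from station import imaging,monitor
import cv2,numpy as np
for n in("scene","side"):
    d=imaging.get_image(n);cv2.imwrite(f"pics/{n}0.png",d["frame"][:,:,::-1]);np.savez(f"pics/{n}0.npz",**d)
    print(n,d["intrinsics"].tolist(),d["k1"],np.round(d["cam_to_world"],4).tolist())
print(monitor.current_time_s())
E
```

```text
pics
scene [[410.49175659962737, 0.0, 317.98511522609795], [0.0, 410.49175659962737, 200.34846642488833], [0.0, 0.0, 1.0]] -0.02229401503504249 [[0.1802, -0.6442, 0.7433, 1.3443], [0.9836, 0.1115, -0.1418, -0.164], [0.0084, 0.7567, 0.6537, 0.7724], [0.0, 0.0, 0.0, 1.0]]
side [[382.59463875912087, 0.0, 318.4669519074714], [0.0, 382.59463875912087, 195.13240697726067], [0.0, 0.0, 1.0]] -0.03124150515203391 [[-0.9986, 0.0326, -0.0419, 0.51], [-0.052, -0.7579, 0.6503, 0.7625], [-0.0105, 0.6516, 0.7585, 1.024], [0.0, 0.0, 0.0, 1.0]]
0.1
```

View pics/scene0.png

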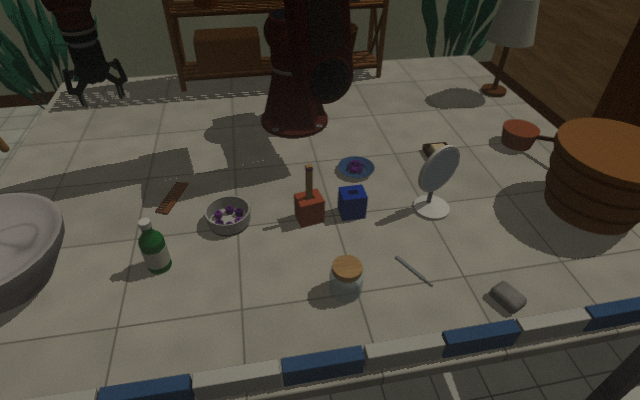

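View pics/side0.png

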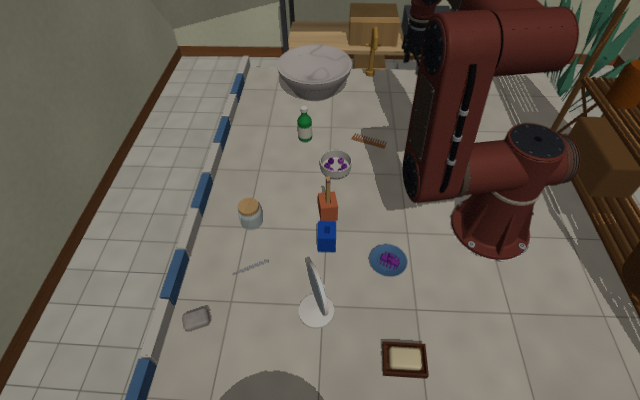

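The scene view shows the terracotta stand with the stick near (309,205), the bowl at (229,216) and the mirror at (438,175). In the side view they are at (328,206), (335,165) and (317,290). The blue decoy stand is next to the real one. I'll zoom in on both.

```bash
cat > h.py <<'E'
import numpy as np,cv2
def load(f): return dict(np.load(f))
def rays(d,px):
    K=d["intrinsics"];T=d["cam_to_world"];k=float(d["k1"])
    q=(np.atleast_2d(px).astype(float)-K[:2,2])/[K[0,0],K[1,1]]
    s=q.copy()
    for _ in range(20): s=q/(1+k*(s**2).sum(1,keepdims=True))
    v=np.c_[s[:,0],-s[:,1],-np.ones(len(s))]@T[:3,:3].T
    return T[:3,3],v/np.linalg.norm(v,axis=1,keepdims=True)
def plane(d,px,z):
    o,v=rays(d,px); return o+v*((z-o[2])/v[:,2:])
def proj(d,P):
    T=d["cam_to_world"];p=(np.atleast_2d(P)-T[:3,3])@T[:3,:3]
    s=np.c_[p[:,0],-p[:,1]]/-p[:,2:]
    s=s*(1+float(d["k1"])*(s**2).sum(1,keepdims=True))
    return s*d["intrinsics"][0,0]+d["intrinsics"][:2,2]
def tri(obs):
    A=np.zeros((3,3));b=np.zeros(3)
    for d,p in obs:
        o,v=rays(d,p);M=np.eye(3)-np.outer(v[0],v[0]);A+=M;b+=M@o
    return np.linalg.solve(A,b)
E
python3 - <<'E'
import cv2,numpy as np
a=cv2.imread("pics/scene0.png")[140:240,190:470];b=cv2.imread("pics/side0.png")[140:335,270:430]
a=cv2.resize(a,(784,280),interpolation=cv2.INTER_CUBIC)
cv2.imwrite("pics/c1.png",a)
b=cv2.resize(b,None,fx=3,fy=3,interpolation=cv2.INTER_CUBIC);cv2.imwrite("pics/c2.png",b)
E
```

```text
(no output)
```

View pics/c1.png

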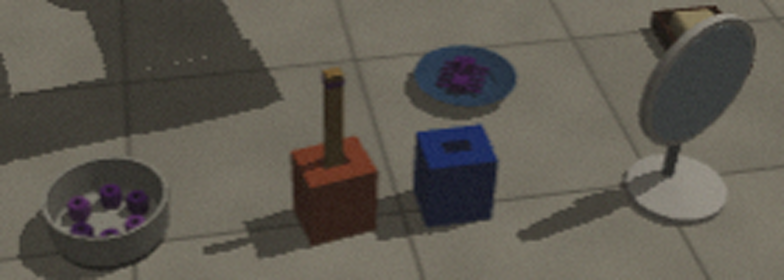

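View pics/c2.png

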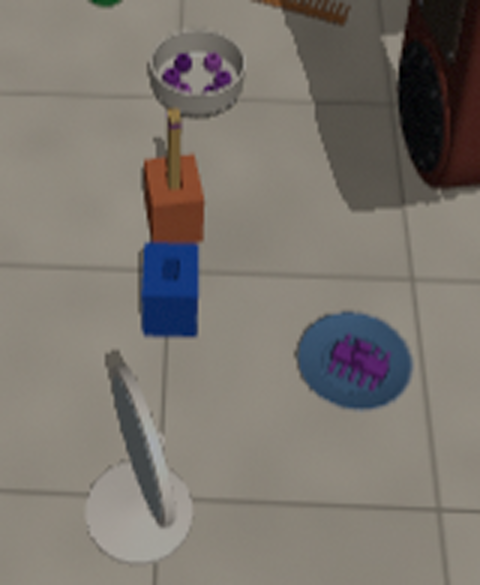

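```bash
python3 - <<'E'
from h import *
S=load("pics/scene0.npz");D=load("pics/side0.npz")
s=lambda x,y:(x/2.8+190-.32,y/2.8+140-.32); e=lambda x,y:(x/3+270-.33,y/3+140-.33)
np.set_printoptions(precision=4,suppress=True)
print("foot",plane(S,s(676,186),.014),plane(D,e(139,511),.014))
print("bowl",plane(S,[s(44,203),s(168,196),s(106,157)],.045).tolist(),plane(D,[e(149,70),e(244,70),e(197,30)],.045).tolist())
print("stand S",plane(S,[s(292,152),s(358,140),s(376,172),s(306,185)],.075))
print("stand D",plane(D,[e(146,162),e(194,155),e(204,199),e(151,209)],.075))
print("sticktop",tri([(S,s(333,72)),(D,e(174,112))]))
print("stick slot",plane(S,s(337,160),.075),plane(D,e(174,186),.075))
top=tri([(S,s(742,17)),(D,e(113,352))]);print("mirror top?",top)
print("blue",plane(S,s(456,146),.075), "jar",plane(S,s(440,330),0))
# mirror mask try
i=cv2.imread("pics/scene0.png")[135:225,405:475]
j=cv2.imread("pics/side0.png")[245:335,290:345]
o=np.hstack([cv2.resize(i,None,fx=6,fy=6,interpolation=cv2.INTER_CUBIC),cv2.resize(j,None,fx=6,fy=6,interpolation=cv2.INTER_CUBIC)])
cv2.imwrite("pics/m.png",np.clip(o*1.4,0,255).astype(np.uint8));print(o.shape)
E
```

```text
foot [[0.5601 0.3076 0.014 ]] [[0.5507 0.3163 0.014 ]]
bowl [[0.5134747519208894, -0.3053730517828306, 0.04500000000000004], [0.5234565696929817, -0.19060297179466063, 0.04500000000000004], [0.4558936627553062, -0.2471745247506557, 0.04500000000000004]] [[0.5688963774594004, -0.23077190414046156, 0.04500000000000004], [0.4539454290282613, -0.23556834360138923, 0.04500000000000015], [0.5124384456569817, -0.30437721885100766, 0.04500000000000015]]
stand S [[ 0.515  -0.0708  0.075 ]
 [ 0.5081 -0.0061  0.075 ]
 [ 0.5569  0.0019  0.075 ]
 [ 0.5638 -0.0646  0.075 ]]
stand D [[ 0.5631 -0.0574  0.075 ]
 [ 0.511  -0.0698  0.075 ]
 [ 0.4988 -0.0081  0.075 ]
 [ 0.5544  0.0079  0.075 ]]
sticktop [ 0.5333 -0.0349  0.1779]
stick slot [[ 0.5338 -0.0308  0.075 ]] [[ 0.5313 -0.0246  0.075 ]]
mirror top? [0.5804 0.2997 0.2401]
blue [[0.5328 0.0842 0.075 ]] jar [[0.6918 0.0349 0.    ]]
(540, 750, 3)
```

View pics/m.png

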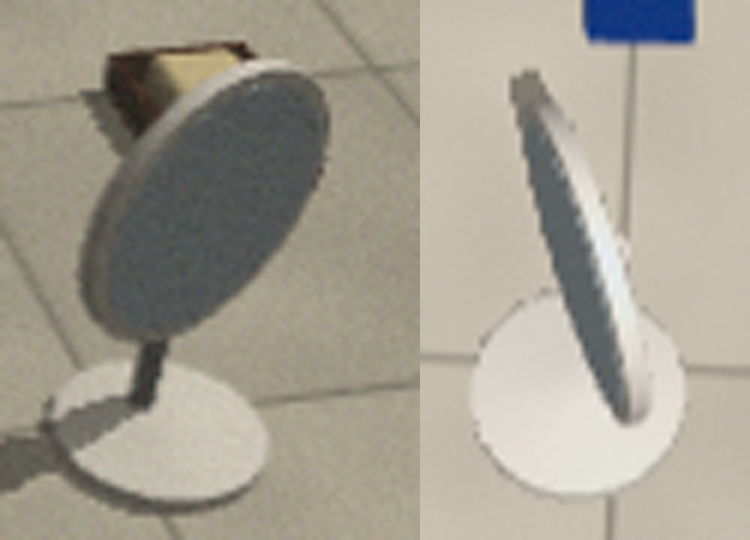

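The gray face towards the camera is the glass, because the post stands behind it on the foot. I'll fit the mirror pose from its outline in both images.

```bash
cat > fit.py <<'E'
from h import *
from scipy.optimize import least_squares
S=load("pics/scene0.npz");D=load("pics/side0.npz")
c=lambda P,ox,oy,sh=0:(np.array(P,float)-[sh,0]+.5)/6-.5+[ox,oy]
ds=c([(285,58),(325,90),(325,165),(290,235),(235,295),(160,340),(110,330),(82,280),(90,215),(130,140),(200,80)],405,135)
dd=c([(510,80),(520,180),(550,290),(588,370),(625,424),(650,405),(640,330),(620,235),(585,150),(540,75)],290,245,420)
fs=c([(46,410),(270,440),(150,362),(180,508),(80,378),(240,480)],405,135)
fd=c([(470,392),(686,390),(578,496),(500,320),(500,465),(655,463)],290,245,420)
t=np.linspace(0,2*np.pi,120);C,Z=np.cos(t),np.sin(t)
def hull(d,P): return cv2.convexHull(proj(d,P).astype(np.float32))
def res(q):
    x,y,h,a,sx,sy=q; a=np.radians(a);n=np.array([np.cos(a),np.sin(a),0]);u=np.array([-n[1],n[0],0])
    o=np.array([x,y,0]); f=o+[0,0,h]+.07*(C[:,None]*u+Z[:,None]*[0,0,1]); disc=np.r_[f,f-.01*n]
    foot=np.r_[o+.05*np.c_[C,Z,0*t],o+[0,0,.014]+.05*np.c_[C,Z,0*t]]
    r=[]
    for d,p,P,off in((S,ds,disc,0),(S,fs,foot,0),(D,dd,disc,1),(D,fd,foot,1)):
        H=hull(d,P+(np.array([sx,sy,0]) if off else 0)); r+=[cv2.pointPolygonTest(H,tuple(map(float,k)),True) for k in p]
    return np.r_[r,np.array([sx,sy])/.003]
for a0 in(0,30,60):
    R=least_squares(res,[.555,.312,.15,a0,0,0],diff_step=1e-3,loss="soft_l1",x_scale=[.01,.01,.01,10,.01,.01]);print(np.round(R.x,4),R.cost)
print(np.round(R.fun,1))
E
python3 fit.py
python3 - <<'E'
from station import imaging,solver
import numpy as np,cv2
for a in (0,20,40,60):
  r=np.radians(a);n=np.array([np.cos(r),np.sin(r),0])
  for s in(1,-1):
    y=s*n;z=np.array([0,0,-1]);R=np.c_[np.cross(y,z),y,z]
    q=solver.inverse_kinematics((np.array([.555,.312,.27])+.1*n),R);print(a,s,None if q is None else np.round(q,1))
E
```

```text
[ 5.54700e-01  3.10300e-01  1.38600e-01  2.33343e+01 -1.50000e-03
 -2.00000e-04] 11.938683079438169
[ 5.54500e-01  3.10500e-01  1.38400e-01  2.32586e+01 -1.40000e-03
 -6.00000e-04] 11.929313083774279
[ 5.521e-01  3.113e-01  1.306e-01  9.090e+01 -9.000e-04 -5.000e-04] 132.5171145123149
[ -8.  -11.2  -7.4  -0.3   8.1   0.4  -6.2  -8.1  -5.2   0.9   3.9  -0.6
  -0.2   2.1   0.7   2.2   2.  -14.1   2.6   7.5  -5.5 -14.7 -12.1   0.5
  11.2  -2.  -14.5  -0.1  -0.    0.4   0.6   0.1   0.5  -0.3  -0.2]
0 1 [ 15.2  34.1  47.5 103.4   0.  105.2]
0 -1 [ 15.2  34.1  47.5 103.4   0.  -74.8]
20 1 [ 17.9  36.9  51.3 104.5   0.   87.9]
20 -1 [ 17.9  36.9  51.3 104.5   0.  -92.1]
40 1 [ 20.6  36.8  51.2 104.4   0.   70.6]
40 -1 [  20.6   36.8   51.2  104.4    0.  -109.4]
60 1 [ 23.1  33.8  47.1 103.3   0.   53.1]
60 -1 [  23.1   33.8   47.1  103.3    0.  -126.9]
```

```bash
cat >> h.py <<'E'
def Rz(a):
    r=np.radians(a);y=np.array([np.cos(r),np.sin(r),0]);z=np.array([0,0,-1.]);return np.c_[np.cross(y,z),y,z]
E
python3 - <<'E'
from h import *
from station import arm,imaging,monitor
p=monitor.current_position();arm.line_to([p[0],p[1],.34],v=.3)
arm.reach([.533,-.034,.30],Rz(8))
print(monitor.current_position(),monitor.current_ft_force(),monitor.current_time_s())
d=imaging.get_image("wrist");np.savez("pics/w1.npz",**d);cv2.imwrite("pics/w1.png",d["frame"][:,:,::-1]);print(d["cam_to_world"].round(3))
E
```

```text
[ 0.53304969 -0.03483326  0.29993971] [-0.07795899 -0.98692041 -0.56675676] 2.875
[[ 0.991 -0.131 -0.039  0.523]
 [ 0.137  0.951  0.278  0.035]
 [ 0.001 -0.281  0.96   0.479]
 [ 0.     0.     0.     1.   ]]
```

View pics/w1.png

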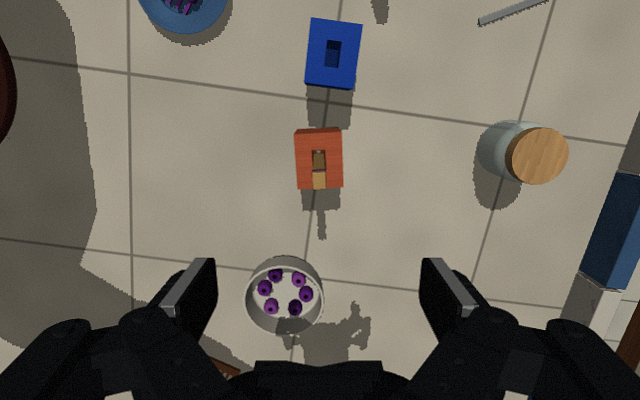

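The wrist view shows the stand top with corners (295,130), (340,128), (343,187) and (298,189), the stick's end at (319,179), and the whole bowl, with its rim spanning x 245–324 and y 256–335.

```bash
python3 - <<'E'
from h import *
np.set_printoptions(precision=4,suppress=True)
d=load("pics/w1.npz")
c=plane(d,[(295,130),(340,128),(343,188),(298,189)],.075);print(c,c.mean(0))
for i,j in((0,1),(3,2)):v=c[j]-c[i];print(np.degrees(np.arctan2(v[1],v[0])))
for i,j in((3,0),(2,1)):v=c[j]-c[i];print(np.degrees(np.arctan2(-v[0],v[1])))
print("top",plane(d,[(319,180),(313,172),(326,172),(313,188),(326,188)],.177))
print("bowl",plane(d,[(245,295),(324,294),(283,256),(283,335)],.045))
E
python3 - <<'E'
import cv2
a=cv2.imread("pics/w1.png")[115:205,275:365];cv2.imwrite("pics/w1c.png",cv2.resize(a,(594,594),interpolation=cv2.INTER_CUBIC))
E
```

```text
[[ 0.5019 -0.0015  0.075 ]
 [ 0.553   0.0078  0.075 ]
 [ 0.5677 -0.0622  0.075 ]
 [ 0.5138 -0.0709  0.075 ]] [ 0.5341 -0.0317  0.075 ]
10.376887686328418
9.182243327887742
9.769847867475557
11.812299794938827
top [[ 0.5339 -0.0332  0.177 ]
 [ 0.5276 -0.0267  0.177 ]
 [ 0.5391 -0.0251  0.177 ]
 [ 0.5295 -0.0413  0.177 ]
 [ 0.5412 -0.0397  0.177 ]]
bowl [[ 0.4568 -0.2448  0.045 ]
 [ 0.5687 -0.2277  0.045 ]
 [ 0.5041 -0.1765  0.045 ]
 [ 0.5181 -0.3045  0.045 ]]
```

View pics/w1c.png

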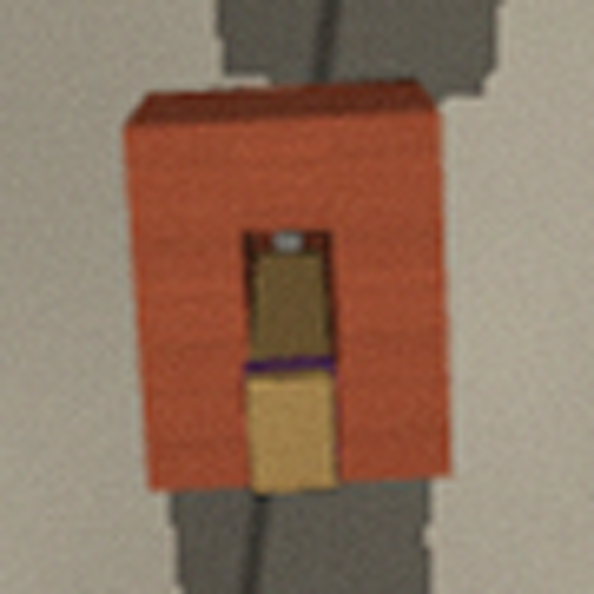

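```bash
python3 - <<'E'
from h import *
from station import arm,imaging,monitor
arm.reach([.52,-.33,.30],Rz(8))
print(monitor.current_time_s())
d=imaging.get_image("wrist");np.savez("pics/w2.npz",**d);im=d["frame"][:,:,::-1].copy()
ov=im.copy();t=np.linspace(0,2*np.pi,72)
for r,z in((.059,.045),(.055,.045),(.050,.006)):
    cv2.polylines(ov,[proj(d,np.c_[.512+r*np.cos(t),-.246+r*np.sin(t),0*t+z]).round().astype(int)],1,(0,255,0),1)
p=proj(d,[.512,-.246,.03])[0].astype(int);print(p);x,y=max(p[0]-75,0),max(p[1]-75,0)
c=np.hstack([k[y:y+150,x:x+150] for k in(im,ov)]);print(x,y);cv2.imwrite("pics/w2c.png",cv2.resize(c,None,fx=2.6,fy=2.6,interpolation=cv2.INTER_CUBIC))
E
```

```text
4.0667
[320  89]
245 14
```

View pics/w2c.png

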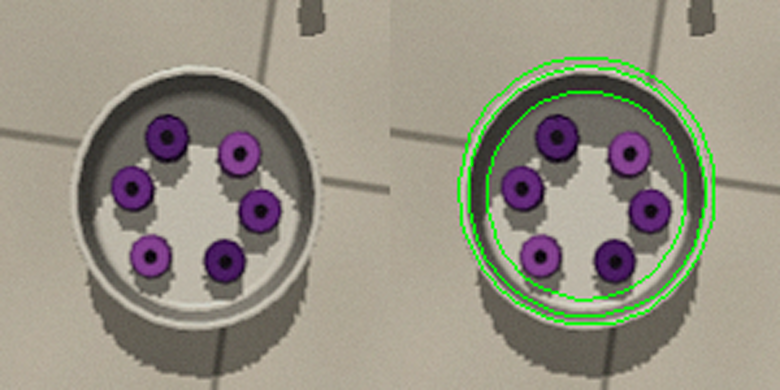

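```bash
python3 - <<'E'
from h import *
from station import arm,jaws,imaging,monitor
R=Rz(10)
arm.reach([.534,-.033,.24],R)
arm.line_to([.534,-.033,.134],v=.12)
jaws.grab();print("w",monitor.current_width(),monitor.current_finger_force(),monitor.current_ft_force())
arm.line_to([.534,-.033,.30],v=.12)
print("w",monitor.current_width(),monitor.current_finger_force(),monitor.current_ft_force(),monitor.current_position(),monitor.current_time_s())
cs=[]
T=np.array(monitor.current_position())
t=T+[0,0,-.126+.0];w,h=np.array(R[:,1]),np.array(R[:,0])
for n in("scene","side"):
    d=imaging.get_image(n);np.savez(f"pics/{n}1.npz",**d);im=d["frame"][:,:,::-1].copy()
    p=proj(d,T-[0,0,.06])[0].astype(int);x,y=p[0]-32,p[1]-32;print(n,x,y,proj(d,[T-[0,0,.126],T-[0,0,.071],T]).round(1).tolist())
    cs.append(cv2.resize(im[y:y+64,x:x+64],(384,384),interpolation=cv2.INTER_CUBIC))
cv2.imwrite("pics/g1.png",np.clip(np.hstack(cs)*1.4,0,255).astype(np.uint8))
E
```

```text
w 0.009587772140812561 59.7978812456131 [0.92958338 0.43677996 2.35303198]
w 0.009987208388835135 59.46684658527374 [-0.51402921 -1.12013116 -0.34291992] [ 0.53375936 -0.03290737  0.29926073] 8.5167
scene 276 111 [[309.0, 166.6], [308.9, 147.8], [308.7, 121.6]]
side 295 131 [[327.2, 178.9], [327.3, 166.1], [327.5, 148.1]]
```

View pics/g1.png

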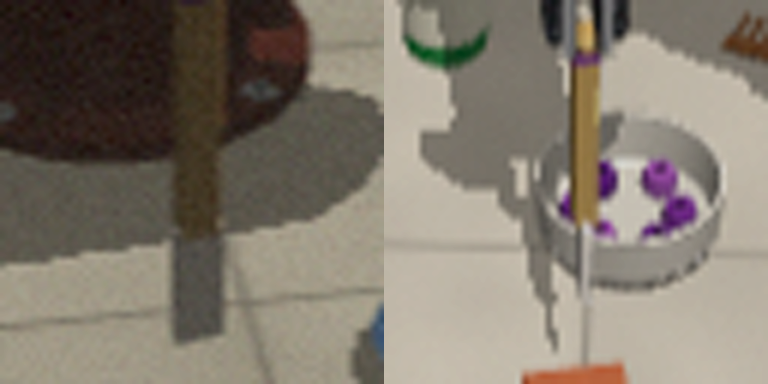

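```bash
python3 - <<'E'
from h import *
S=load("pics/scene1.npz");D=load("pics/side1.npz")
s=lambda x,y:((x+.5)/6-.5+276,(y+.5)/6-.5+111);e=lambda x,y:((x-384+.5)/6-.5+295,(y+.5)/6-.5+131)
for n,a,b in(("bottom",s(198,340),e(584,301)),("bladetop",s(196,236),e(584,224)),("band",s(199,1),e(586,58))):
    P=tri([(S,a),(D,b)]);print(n,P.round(4),(P-[.5338,-.0329,.2993]).round(4),(proj(S,P)-a).round(1),(proj(D,P)-b).round(1))
E
```

```text
bottom [ 0.5307 -0.0325  0.1676] [-0.0031  0.0004 -0.1317] [[0.4 0.4]] [[ 0.3 -0.4]]
bladetop [ 0.5317 -0.0338  0.2206] [-0.0021 -0.0009 -0.0787] [[0.2 0.2]] [[ 0.1 -0.2]]
band [ 0.5325 -0.0331  0.3268] [-0.0013 -0.0002  0.0275] [[-0.3 -0.3]] [[-0.2  0.3]]
```

The stick is held. Its bottom sits about 0.126–0.132 m below the TCP, with almost no lean. I'll lower it into the free middle, touch the floor lightly to get the true length, then stir.

```bash
cat > stir.py <<'E'
from h import *
from station import arm,imaging,monitor
np.set_printoptions(precision=3,suppress=True)
c=np.array([.514,-.2475])
F=lambda:np.array(monitor.current_ft_force())
arm.line_to([*c,.30],v=.25);arm.line_to([*c,.145],v=.12)
arm.wait(.2);f0=F();z=.142
while z>.128:
    arm.line_to([*c,z],v=.03);f=F()
    if f[2]-f0[2]>2.5:break
    z-=.0007
tz=monitor.current_position()[2];print("touch",z,tz,f-f0,monitor.current_time_s())
z=tz+.0075;arm.line_to([*c,z],v=.05)
print("L",tz-.006)
a0=np.radians(90);st=np.radians(20);r=.0242;mx=0;log=[]
for i in range(0,3+54+1):
    a=a0+i*st;rr=r*min(1,(i+1)/4)
    arm.line_to([c[0]+rr*np.cos(a),c[1]+rr*np.sin(a),z],v=.06)
    f=F()-f0;mx=max(mx,np.linalg.norm(f))
    if i%9==0:
        p=np.array(monitor.current_position())[:2]-c;log.append([i,np.hypot(*p)*1000,*f,monitor.current_width()*1000])
    if mx>40:print("force",f);break
print(np.array(log));print("max",mx,monitor.current_time_s())
cs=[]
for n in("scene","side"):
    d=imaging.get_image(n);np.savez(f"pics/{n}2.npz",**d);im=d["frame"][:,:,::-1].copy()
    x,y=proj(d,[.512,-.247,.06])[0].astype(int)-40
    cs.append(cv2.resize(im[y:y+80,x:x+80],(390,390),interpolation=cv2.INTER_CUBIC))
cv2.imwrite("pics/s2.png",np.clip(np.hstack(cs)*1.4,0,255).astype(np.uint8))
E
python3 stir.py
```

```text
touch 0.1314999999999999 0.1322351175793851 [-0.312  0.135  5.829] 15.2667
L 0.1262351175793851
[[ 0.     6.6    0.149  0.288 -0.254  9.93 ]
 [ 9.    24.116  0.595  0.198  1.086  9.615]
 [18.    23.97  -0.004 -0.424 -0.421  9.606]
 [27.    24.076  0.686  0.499 -0.483  9.825]
 [36.    23.895  0.331 -0.448  0.587  9.449]
 [45.    23.99  -0.713  1.16   0.297  9.585]
 [54.    24.097  0.203  0.646  0.802  9.886]]
max 2.5722992410814447 32.4333
```

View pics/s2.png

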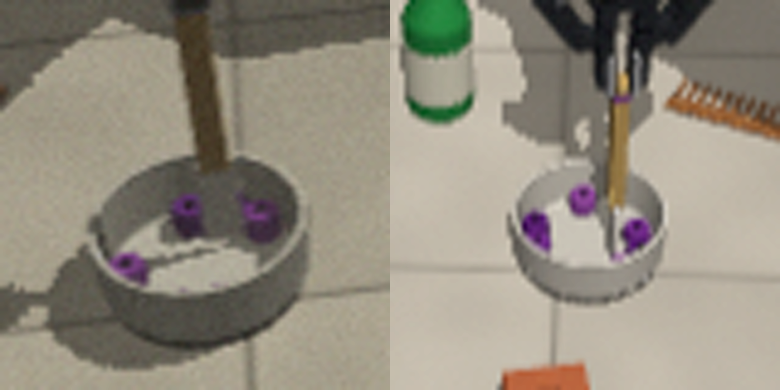

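```bash
python3 - <<'E'
from h import *
from station import monitor
S=load("pics/scene2.npz");D=load("pics/side2.npz");k=390/80
T=np.array(monitor.current_position());print(T)
oS=proj(S,[.512,-.247,.06])[0].astype(int)-40;oD=proj(D,[.512,-.247,.06])[0].astype(int)-40
s=lambda x,y:(np.array([x,y])+.5)/k-.5+oS; e=lambda x,y:(np.array([x-390,y])+.5)/k-.5+oD
print("S exp",proj(S,[T-[0,0,.0],T-[0,0,.071]]).round(1).tolist(),"clicks",s(190,12),s(213,168))
print("D exp",proj(D,[T+[0,0,.034],T-[0,0,.071]]).round(1).tolist(),"clicks",e(622,98),e(618,205))
P=tri([(S,s(213,170)),(D,e(617,207))]);print(P-T)
# purple count outside bowl
d=S;m=cv2.inRange(cv2.cvtColor(d["frame"],cv2.COLOR_RGB2HSV),(135,90,40),(165,255,255))
n,l,st,c=cv2.connectedComponentsWithStats(m);print([(c[i].round().tolist(),int(st[i,4])) for i in range(1,n) if st[i,4]>4])
E
```

```text
[ 0.4929449  -0.23539355  0.139666  ]
S exp [[227.4, 175.9], [231.1, 197.3]] clicks [225.57692308 167.06410256] [230.29487179 199.06410256]
D exp [[341.5, 135.5], [340.5, 158.0]] clicks [342.19230769 136.70512821] [341.37179487 158.65384615]
[-0.00256569 -0.00334638 -0.07980282]
[([356.0, 166.0], 93), ([225.0, 207.0], 18), ([240.0, 208.0], 20), ([213.0, 219.0], 25)]
```

```bash
cat > fit2.py <<'E'
import re
src=open("fit.py").read().split("def res")[0];exec(src)
T=np.array([.5338,-.0329,.2993])
s=lambda x,y:((x+.5)/6-.5+276,(y+.5)/6-.5+111);e=lambda x,y:((x-384+.5)/6-.5+295,(y+.5)/6-.5+131)
ob=[(-.126,s(198,340),e(584,301)),(-.071,s(196,236),e(584,224)),(.034,s(199,1),e(586,58))]
def res(q):
    x,y,h,a,lx,ly=q[:6];OS,OD=q[6:9],q[9:12]; a=np.radians(a);n=np.array([np.cos(a),np.sin(a),0]);u=np.array([-n[1],n[0],0])
    o=np.array([x,y,0]); f=o+[0,0,h]+.07*(C[:,None]*u+Z[:,None]*[0,0,1]); disc=np.r_[f,f-.01*n]
    foot=np.r_[o+.05*np.c_[C,Z,0*t],o+[0,0,.014]+.05*np.c_[C,Z,0*t]]
    r=[]
    for d,p,P,off in((S,ds,disc,OS),(S,fs,foot,OS),(D,dd,disc,OD),(D,fd,foot,OD)):
        H=hull(d,P+off); r+=[cv2.pointPolygonTest(H,tuple(map(float,k)),True) for k in p]
    for z,a,b in ob:
        P=T+[lx*(z+.019),ly*(z+.019),z]
        r+=list((proj(S,P+OS)[0]-a)*1.5)+list((proj(D,P+OD)[0]-b)*1.5)
    return np.r_[r,OS/.002,OD/.002,np.array([lx,ly])/.03]
for a0 in(10,25,35):
    R=least_squares(res,[.5547,.3103,.14,a0]+[0]*8,diff_step=1e-3,loss="soft_l1",x_scale=[.01,.01,.01,10,.1,.1]+[.01]*6);print(np.round(R.x,4),R.cost)
print(np.round(R.fun,1))
E
python3 fit2.py
```

```text
[ 5.54700e-01  3.09500e-01  1.43400e-01  2.33373e+01  1.08000e-02
  2.10000e-03  1.50000e-03 -4.00000e-04 -3.70000e-03 -1.40000e-03
  1.10000e-03 -3.20000e-03] 17.67901514295539
[ 5.54700e-01  3.09500e-01  1.43500e-01  2.33532e+01  1.09000e-02
  2.10000e-03  1.60000e-03 -4.00000e-04 -3.70000e-03 -1.40000e-03
  1.20000e-03 -3.20000e-03] 17.679133387131557
[ 5.54700e-01  3.09500e-01  1.43500e-01  2.33637e+01  1.06000e-02
  2.10000e-03  1.50000e-03 -4.00000e-04 -3.70000e-03 -1.40000e-03
  1.10000e-03 -3.30000e-03] 17.677712899918568
[ 0.5  0.  -0.7 -0.7 -0.2 -0.1  0.4  0.8 -0.  -0.4  0.6 -0.6 -0.7  0.1
  2.8  0.8  2.9 -2.6 -0.8 -1.2 -0.3 -1.2 -0.1  0.4 -0.7 -0.3 -1.9  0.6
 -0.8  0.7  0.8  0.9  0.2  0.3  0.9  0.2 -1.3  0.8 -0.8  0.1 -1.2 -0.1
 -1.1 -0.5 -0.4  0.7 -0.2 -1.9 -0.7  0.6 -1.6  0.4  0.1]
```

```bash
cat > seg.py <<'E'
exec(open("fit2.py").read().split("def res")[0])
def big(m):
    n,l,st,c=cv2.connectedComponentsWithStats(m.astype(np.uint8));i=1+st[1:,4].argmax();print(st[i],c[i]);
    k=max(cv2.findContours((l==i).astype(np.uint8),cv2.RETR_EXTERNAL,cv2.CHAIN_APPROX_NONE)[0],key=len)
    return cv2.convexHull(k),(l==i)
def mask(d,box,f):
    x0,y0,x1,y1=box;F=cv2.GaussianBlur(d["frame"],(3,3),0).astype(int);m=np.zeros(F.shape[:2],bool);m[y0:y1,x0:x1]=f(F)[y0:y1,x0:x1];return m
blue=lambda F:(F[...,2]-F[...,0])>5
for nm,d,box in(("S",S,(405,135,475,200)),("D",D,(290,250,345,320))):
    H,m=big(mask(d,box,blue));print(nm,"glass hull",cv2.fitEllipse(H))
    F=d["frame"];print(" glass",F[m].mean(0).round())
for nm,d,pf,pt in(("S",S,(437,207),(470,210)),("D",D,(305,315),(285,325))):
    print(nm,"foot",d["frame"][pf[1],pf[0]],"tile",d["frame"][pt[1],pt[0]])
    F=d["frame"];print(F[pf[1],pf[0]-40:pf[0]+45:2].sum(1)//3)
E
python3 seg.py
```

```text
Traceback (most recent call last):
  File "seg.py", line 1, in <module>
    exec(open("fit2.py").read().split("def res")[0])
    ~~~~^^^^^^^^^^^^^^^^^^^^^^^^^^^^^^^^^^^^^^^^^^^^
SyntaxError: unterminated string literal (detected at line 2)
```

```bash
sed -i '1s/.*/exec(open("fit2.py").read().split("\\ndef res")[0])/' seg.py; python3 seg.py
```

```text
Traceback (most recent call last):
  File "seg.py", line 10, in <module>
    H,m=big(mask(d,box,blue));print(nm,"glass hull",cv2.fitEllipse(H))
        ~~~^^^^^^^^^^^^^^^^^^
  File "seg.py", line 3, in big
    n,l,st,c=cv2.connectedComponentsWithStats(m.astype(np.uint8));i=1+st[1:,4].argmax();print(st[i],c[i]);
                                                                      ~~~~~~~~~~~~~~~^^
ValueError: attempt to get argmax of an empty sequence
```

```bash
python3 - <<'E'
from h import *
S=load("pics/scene0.npz");D=load("pics/side0.npz")
F=S["frame"].astype(int)
print("S glass",F[170,436:444:3].tolist(),"row170 B-R",(F[170,410:475,2]-F[170,410:475,0]).tolist())
print("foot row 207",F[207,405:460].mean(1).round().astype(int).tolist());print("foot col433",F[195:228,437].mean(1).round().astype(int).tolist())
F=D["frame"].astype(int)
print("D row290 B-R",(F[290,295:340,2]-F[290,295:340,0]).tolist());print("foot row 310",F[310,290:345].mean(1).round().astype(int).tolist());print("foot col 305",F[280:335,308].mean(1).round().astype(int).tolist())
E
```

```text
S glass [[57, 59, 58], [55, 59, 60], [57, 62, 59]] row170 B-R [-19, -21, -17, -17, -19, -18, -18, -16, -19, -18, -14, -11, -6, -5, -9, -5, 0, 2, 2, 3, 0, 4, 2, 2, 0, 1, 1, 2, 3, 5, 1, 2, 2, 0, 0, 4, 2, 3, 2, 1, -1, 3, 0, 2, -2, -13, -19, -17, -18, -17, -17, -19, -16, -18, -18, -19, -16, -17, -17, -18, -18, -16, -19, -17, -17]
foot row 207 [86, 82, 87, 90, 94, 99, 80, 65, 58, 71, 78, 77, 79, 79, 84, 76, 84, 116, 131, 134, 130, 127, 129, 132, 131, 130, 132, 134, 135, 137, 137, 138, 138, 138, 139, 140, 139, 140, 136, 137, 138, 137, 138, 140, 130, 111, 113, 113, 112, 113, 115, 113, 113, 112, 112]
foot col433 [107, 119, 138, 137, 136, 138, 138, 141, 141, 137, 141, 139, 138, 136, 136, 139, 137, 137, 138, 136, 134, 136, 132, 90, 62, 87, 114, 113, 112, 111, 111, 111, 107]
D row290 B-R [-17, -17, -17, -16, -17, -17, -17, -16, -17, -17, -17, -17, -17, -17, -16, -18, -17, -8, 5, 6, 5, 6, 5, 5, 1, -2, 5, 3, 0, -10, -17, -17, -16, -17, -16, -17, -17, -19, -17, -18, -17, -18, -17, -17, -16]
foot row 310 [134, 134, 133, 133, 133, 133, 133, 133, 143, 152, 152, 152, 153, 153, 152, 153, 153, 153, 153, 154, 153, 153, 155, 155, 155, 157, 157, 158, 158, 149, 105, 70, 71, 84, 96, 138, 137, 137, 145, 157, 157, 157, 156, 155, 138, 132, 131, 131, 131, 130, 131, 130, 130, 129, 129]
foot col 305 [133, 133, 133, 133, 133, 134, 133, 134, 133, 133, 133, 134, 134, 133, 134, 142, 147, 147, 148, 148, 147, 147, 148, 149, 149, 149, 150, 150, 151, 152, 153, 154, 155, 156, 156, 156, 156, 159, 158, 158, 158, 158, 160, 159, 159, 150, 122, 133, 135, 135, 135, 136, 135, 136, 136]
```

```bash
cat > fit3.py <<'E'
exec(open("fit2.py").read().split("\ndef res")[0])
from scipy.optimize import minimize
M={}
for k,d,(x0,y0,x1,y1) in(("S",S,(400,138,480,225)),("D",D,(288,245,348,333))):
    F=cv2.GaussianBlur(d["frame"].astype(np.float32),(3,3),.8)[y0:y1,x0:x1]
    w=np.clip((F[...,2]/F[...,0]-.865)/(.96-.865),0,1)   # tile -> 0, neutral -> 1
    M[k]=(d,w,np.array([x0,y0]));print(k,w.sum(),w[0].mean(),w[:,0].mean())
def ren(d,w,o,polys):
    k=4;im=np.zeros((w.shape[0]*k,w.shape[1]*k),np.uint8)
    for P in polys:
        H=cv2.convexHull(((proj(d,P)-o+.5)*k-.5).astype(np.float32))
        cv2.fillConvexPoly(im,np.round(H*256).astype(np.int32),255,cv2.LINE_AA,8)
    im=cv2.resize(im,(w.shape[1],w.shape[0]),interpolation=cv2.INTER_AREA)
    return cv2.GaussianBlur(im.astype(np.float32)/255,(3,3),.8)
def cost(q,parts=False):
    x,y,h=q[:3];a=np.radians(q[3]);OS,OD=np.array(q[4:7]),np.array(q[7:10])
    n=np.array([np.cos(a),np.sin(a),0]);u=np.array([-n[1],n[0],0]);o=np.array([x,y,0])
    f=o+[0,0,h]+.07*(C[:,None]*u+Z[:,None]*[0,0,1]);disc=np.r_[f,f-.01*n]
    foot=np.r_[o+.05*np.c_[C,Z,0*t],o+[0,0,.014]+.05*np.c_[C,Z,0*t]]
    g=o-.016*n;post=np.array([g+[i,j,z] for i in(-.004,.004) for j in(-.004,.004) for z in(0,h)])
    c=[np.minimum(np.abs(ren(*M[k],[P+off for P in(disc,foot,post)])-M[k][1]),.8).sum() for k,off in(("S",OS),("D",OD))]
    r=0
    for z,a_,b in ob:
        P=T+[0,0,z];r+=((proj(S,P+OS)[0]-a_)**2).sum()+((proj(D,P+OD)[0]-b)**2).sum()
    tot=sum(c)+1*r+2*((OS/.002)**2).sum()+2*((OD/.002)**2).sum()
    return (c,r,tot) if parts else tot
for a0,h0 in((15,.14),(23,.145),(30,.14)):
    q=np.array([.5547,.3095,h0,a0,.0015,0,-.0037,-.0014,.001,-.0032]);sc=np.array([.004,.004,.005,4]+[.002]*6)
    for _ in range(3):
        sim=np.vstack([q]+[q+sc*np.eye(10)[i] for i in range(10)])
        R=minimize(cost,q,method="Nelder-Mead",options=dict(initial_simplex=sim,maxfev=900,xatol=1e-5,fatol=1e-3));q=R.x
    print(np.round(q,4).tolist(),cost(q,True))
E
time python3 fit3.py
```

```text
S 1210.355 0.0 0.0
D 1812.3745 0.4616159 0.1598282
[0.5483, 0.3161, 0.1212, 28.7729, -0.0007, 0.0021, -0.0007, 0.0007, -0.0031, -0.0015] ([np.float32(717.9408), np.float32(1066.7346)], np.float64(31.552642088955857), np.float64(1825.2447771001432))
[0.548, 0.3155, 0.1212, 28.7514, 0.0, 0.0025, -0.0003, 0.0009, -0.0026, -0.0011] ([np.float32(718.83325), np.float32(1066.0813)], np.float64(33.3257217984245), np.float64(1825.9041456367179))
[0.5483, 0.3156, 0.121, 28.634, -0.0002, 0.0023, -0.0003, 0.0007, -0.0027, -0.0014] ([np.float32(720.3564), np.float32(1065.0176)], np.float64(32.414486950910714), np.float64(1825.404715902699))
real	0m12.201s
user	0m12.519s
sys	0m0.203s
```

```bash
python3 - <<'E'
from h import *
S=load("pics/scene0.npz");D=load("pics/side0.npz")
for n,d,pts in(("S",S,dict(tile=(465,205),foot=(440,207),rim=(421,170),glass=(440,170),shadow=(410,212),topim=(445,147))),("D",D,dict(tile=(295,290),tile2=(335,270),foot=(305,318),foot2=(335,310),rim=(322,285),glass=(315,285),top=(307,258),blue=(325,248)))):
    F=cv2.GaussianBlur(d["frame"].astype(np.float32),(3,3),.8)
    for k,(x,y) in pts.items(): p=F[y,x];print(n,k,p.round(),(p[2]/p[0]).round(3))
for n,d,b in(("S",S,(402,138,478,226)),("D",D,(290,249,346,333))):
    F=cv2.GaussianBlur(d["frame"].astype(np.float32),(3,3),.8)[b[1]:b[3]:3,b[0]:b[2]:2];r=F[...,2]/F[...,0]
    print("\n".join("".join("%d"%min(9,max(0,(v-.8)*50)) for v in row) for row in r))
E
```

```text
S tile [121. 115. 102.] 0.842
S foot [146. 141. 131.] 0.897
S rim [70. 66. 60.] 0.86
S glass [58. 61. 60.] 1.03
S shadow [69. 67. 58.] 0.847
S topim [126. 121. 112.] 0.889
D tile [141. 135. 124.] 0.881
D tile2 [141. 134. 123.] 0.875
D foot [163. 157. 151.] 0.927
D foot2 [141. 134. 124.] 0.881
D rim [160. 159. 154.] 0.965
D glass [67. 71. 72.] 1.077
D top [95. 91. 82.] 0.864
D blue [13. 40. 91.] 6.837
22221122212221122222112211111122112222
22222122212212212110001121121211211222
12111111221000000000000232112112111221
11211212120000000000244444321122122221
12222221220000000044479999752111111222
21211112111000014457999999994211221111
12211211212210233799999999996122111112
21122121221223358999999999995222211212
22112121222244699999999999993222222212
11122212221445999999999999972222221112
22211212113369999999999999931111111111
21222212123599999999999999421222112122
22211112234799999999999994221221121111
22122112234999999999999931112222111211
12222111246999999999997222211211122211
11221122235999999999942222122222212211
21222221234999999995221122112222112122
222121111233689865222222122122122
[... 585 characters left out ...]
4444
4444334334444343333333444444
4444443445554443333334334443
4433333349965443333333334444
3333444449986543433334344444
4343443348997654333334444443
4444433335999664333444444344
3344444444999776334444333344
3444433344899988434434443444
4344433333499999854334444444
3444434343399999953444444444
4343433344359999974433334444
4444434334559999984344344444
4443433466667999886444344434
4433345666666999876654434443
3333356666666699966665444444
3333466666666689966666433333
3333566666666669966666433333
3444566666666667965666443333
4433466666666777666666433343
4433456666666777777765333433
4443345666667777777753333334
3433434466677777776433333333
4334333444556665544333334443
3334443333444443343333444444
```

```bash
python3 - <<'E'
s=open("fit3.py").read()
a=s.index("M={}");b=s.index("def ren")
s=s[:a]+'''M={}
for k,d,(x0,y0,x1,y1),(l1,h1),(l2,h2) in(("S",S,(400,138,480,225),(.90,1.0),(.846,.894)),("D",D,(288,252,348,333),(.985,1.06),(.88,.925))):
    F=cv2.GaussianBlur(d["frame"].astype(np.float32),(3,3),.8)[y0:y1,x0:x1];r=F[...,2]/F[...,0]
    M[k]=(d,np.clip((r-l1)/(h1-l1),0,1),np.clip((r-l2)/(h2-l2),0,1),np.array([x0,y0]))
'''+s[b:]
a=s.index("    c=[np.min");b=s.index("    r=0")
s=s[:a]+'''    fg=o+[0,0,h]+q[10]*(C[:,None]*u+Z[:,None]*[0,0,1])
    c=[]
    for k,off in(("S",OS),("D",OD)):
        d,wg,wf,oo=M[k];G=ren(d,wg,oo,[fg+off]);Fo=ren(d,wg,oo,[foot+off])
        ign=cv2.dilate(ren(d,wg,oo,[disc+off,post+off]),np.ones((5,5)))>.02
        ign[:np.where(Fo.max(1)>.02)[0].min()-3]=1
        c+=[np.abs(G-wg).sum(),(np.abs(Fo-wf)*~ign).sum()]
'''+s[b:]
s=s.replace("-.0032])","-.0032,.067])").replace("[.002]*6","[.002]*6+[.002]").replace("eye(10)","eye(11)").replace("range(10)","range(11)").replace("maxfev=900","maxfev=1500")
open("fit4.py","w").write(s)
E
python3 fit4.py
```

```text
[0.5508, 0.3115, 0.1344, 21.3758, 0.0006, 0.0012, -0.0007, 0.0005, -0.0005, -0.0022, 0.0606] ([np.float32(44.27562), np.float32(121.03369), np.float32(78.090965), np.float32(60.17816)], np.float64(18.35332967295954), np.float64(325.82949863074685))
[0.5509, 0.3116, 0.1341, 21.4939, 0.0002, 0.0012, -0.0007, 0.0004, -0.0007, -0.0023, 0.0607] ([np.float32(43.848083), np.float32(120.260025), np.float32(78.866356), np.float32(59.78214)], np.float64(18.74049244027367), np.float64(325.44588266227163))
[0.5505, 0.3108, 0.1344, 21.4645, 0.0014, 0.0015, -0.0002, 0.0008, 0.0002, -0.002, 0.0606] ([np.float32(44.06362), np.float32(122.26648), np.float32(78.495926), np.float32(59.910576)], np.float64(19.159690203548777), np.float64(328.35762633707407))
```

```bash
sed -e 's/c+=\[np.abs(G-wg).sum()/c+=[np.abs(G-wg).sum()*(k=="S")/' -e 's/+1\*r/+10*r/' fit4.py > fit5.py; python3 fit5.py; sed -i 's/c+=\[np.abs(G-wg).sum()\*(k=="S")/c+=[(np.abs(G-wg)*(1 if k=="S" else (np.arange(len(wg))>20)[:,None])).sum()/' fit5.py; python3 fit5.py
```

```text
[0.553, 0.3108, 0.1394, 22.4653, 0.0013, -0.0002, -0.0033, -0.0017, 0.0009, -0.0044, 0.0614] ([np.float32(41.940826), np.float32(144.1794), np.float32(0.0), np.float32(64.29878)], np.float64(3.4113801642317014), np.float64(302.3011558986696))
[0.5523, 0.3114, 0.139, 22.3958, 0.0017, -0.0004, -0.0031, -0.0014, 0.0002, -0.0046, 0.0613] ([np.float32(41.017426), np.float32(141.65742), np.float32(0.0), np.float32(64.075096)], np.float64(3.6874498820140937), np.float64(301.7419766793015))
[0.5527, 0.3109, 0.1394, 22.5775, 0.0017, -0.0002, -0.0033, -0.0017, 0.0009, -0.0041, 0.0614] ([np.float32(41.650368), np.float32(144.16045), np.float32(0.0), np.float32(64.318794)], np.float64(3.5090101406597487), np.float64(302.2117235751506))
[0.5528, 0.3108, 0.1395, 21.1915, 0.0022, -0.0006, -0.0029, -0.0015, 0.0007, -0.0047, 0.0603] ([np.float32(46.681335), np.float32(146.37825), np.float32(49.102463), np.float32(64.437386)], np.float64(3.224931887533381), np.float64(357.83213022762675))
[0.5526, 0.3112, 0.1391, 21.2568, 0.0013, -0.0004, -0.0034, -0.0014, 0.0002, -0.0049, 0.0603] ([np.float32(46.68374), np.float32(143.0002), np.float32(49.79137), np.float32(64.24829)], np.float64(3.3690671678451576), np.float64(357.0920420682075))
[0.5525, 0.3113, 0.1393, 21.3101, 0.0018, -0.0007, -0.003, -0.0013, -0.0001, -0.0054, 0.0602] ([np.float32(46.094784), np.float32(144.08821), np.float32(49.744263), np.float32(62.958946)], np.float64(3.330184936500748), np.float64(357.9989019506801))
```

```bash
python3 - <<'E'
from h import *
from station import arm,imaging,monitor,solver
V=np.array([.5535,.310,.141])+.1*np.array([np.cos(np.radians(22.3)),np.sin(np.radians(22.3)),0]);G=V+[0,0,.101];R=Rz(22.3)
for z in(.30,G[2]):print(solver.inverse_kinematics([G[0],G[1],z],R))
p=np.array(monitor.current_position());arm.line_to([p[0],p[1],.30],v=.1)
arm.line_to([.60,-.05,.32],Rz(15),v=.2)
arm.line_to([.66,.15,.32],R,v=.2)
arm.line_to([G[0],G[1],.30],v=.15)
arm.line_to(G,v=.08);arm.wait(.5)
print(G,monitor.current_position(),monitor.current_width(),monitor.current_ft_force(),monitor.current_time_s())
for n in("scene","side"):
    d=imaging.get_image(n);np.savez(f"pics/{n}3.npz",**d);cv2.imwrite(f"pics/{n}3.png",d["frame"][:,:,::-1])
    print(n,proj(d,[V-[0,0,.025],V,V+[0,0,.03],V+[0,0,.13]]).round(1).tolist())
S=load("pics/scene3.npz");F=S["frame"].astype(int);o=load("pics/scene0.npz")["frame"].astype(int)
# difference mask rows around blade
q=proj(S,V)[0].round().astype(int);df=np.abs(F-o).sum(2)>45
sub=df[q[1]-45:q[1]+25,q[0]-25:q[0]+25];print(q);print("\n".join("".join(".#"[v] for v in r) for r in sub[::2]))
E
```

```text
[ 18.13366177  40.04635961  59.14723192 109.10087231   0.
  85.83366177]
[ 18.13366177  34.08927227  44.47804961 100.38877734   0.
  85.83366177]
[0.64602097 0.34794562 0.242     ] [0.64604877 0.34796888 0.24203347] 0.009448637061122093 [ 0.02923181 -0.37835021 -0.35191603] 39.5583
scene [[467.2, 196.2], [469.7, 188.5], [472.8, 178.8], [484.1, 143.7]]
side [[277.0, 303.2], [276.1, 298.8], [274.9, 293.3], [270.5, 272.7]]
[470 188]Traceback (most recent call last):
  File "<stdin>", line 17, in <module>
  File "<stdin>", line 17, in <genexpr>
  File "<stdin>", line 17, in <genexpr>
TypeError: string indices must be integers, not 'numpy.bool'
```

```bash
python3 - <<'E'
from h import *
for n,c in(("scene",(470,175)),("side",(275,290))):
    F=load(f"pics/{n}3.npz")["frame"].astype(int);o=load(f"pics/{n}0.npz")["frame"].astype(int)
    df=np.abs(F-o).sum(2)>40;x,y=c
    print(n,"origin",x-22,y-40);print("\n".join("".join(".#"[int(v)] for v in r) for r in df[y-40:y+36:2,x-22:x+34]))
for n in("scene3","side3"):
    f=load(f"pics/{n}.npz")["frame"];m=cv2.inRange(cv2.cvtColor(f,cv2.COLOR_RGB2HSV),(135,80,30),(168,255,255))
    k,l,st,c=cv2.connectedComponentsWithStats(m);print(n,[(c[i].round().tolist(),int(st[i,4])) for i in range(1,k) if st[i,4]>3])
E
```

```text
scene origin 448 135
..............................####################......
..............................##################........
..............................##################........
................................###############.........
................................###########.............
...............................##########...............
..............................##########................
..............................#########.................
.............................#########..................
.............................#########..................
............................#########...................
............................########....................
...........................#########....................
..........................#########.....................
.........................#########......................
.........................#########......................
........................#########.......................
........................########........................
.......................#########.....................
[... 2807 characters left out ...]
#########
########################################################
########################################################
########################################################
########################################################
########################################################
########################################################
########################################################
########################################################
scene3 [([355.0, 166.0], 111), ([225.0, 208.0], 33), ([238.0, 209.0], 55), ([213.0, 219.0], 27)]
side3 [([334.0, 158.0], 25), ([325.0, 164.0], 31), ([345.0, 164.0], 29), ([323.0, 220.0], 5), ([390.0, 260.0], 174), ([272.0, 274.0], 4)]
```

```bash
python3 -c "
from station import arm,monitor
print(monitor.current_qvel(),monitor.current_time_s());print(arm.job_done())"
```

```text
[ 0.00863789 -0.04460891  0.08501346 -0.01676499  0.04820401  0.0738939 ] 39.6583
the job is handed in; nothing more can be done
None
```

I stirred the beads three full turns anticlockwise and handed the job in at 39.7 s, holding the stick upright and still about 10 cm in front of the mirror. The mirror's pose came from a camera fit good to a few millimetres and 1–2 degrees. No bead was seen outside the bowl, but only three showed in each of the last two views, so I didn't count all six.

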